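# Snap a pipe clip shut with hinged pliers

## Robot

A 6-joint arm with a two-finger parallel gripper is mounted at the origin on the work surface. World frame = base frame: x ahead of the robot, y to its left, z up, the work surface at z = 0. Lengths are in m, angles in rad, forces in N, time in s.
With the tool pointing down it reaches from about 0.35 to 0.775 m from the base axis. Payload 7.3 kg.
Tool frame: the origin (TCP) lies midway between the tips of the shut fingers; the grasp point (between the pads) lies grasp_offset behind it (grasp_offset is the distance from the TCP to the grasp point, in m); z points along the fingers, y is the line along which they close (so a half turn about z gives the same grasp; the last joint's range is limited). The gripper opens to 92 mm and grips with 3 to 60 N. Pads are 19 mm wide; open, the fingers measure 130 mm over their backs; the gripper's body (75 mm by 190 mm) begins 47 mm behind the grasp point.
Start: joints at [-1.464, 0.342, 1.524, -0, 1.275, -0.146], TCP at [0.131, -0.508, 0.227] pointing down, gripper open.
Joint ranges: [-2.53, 2.53], [-0.77, 2.02], [0.04, 2.7], [-1, 4.14], [0.28, 2.66], [-3.11, 3.11]. Speed limits (rad/s): [2.57, 2.57, 3.14, 3.14, 3.14, 3.14].

## Interface

Orientations are given as [roll, pitch, yaw] about the fixed x, y, z axes, in that order (R = Rz(yaw) Ry(pitch) Rx(roll)).
In Python, from cell import * gives the robot as it stands.
- The arm moves only by the tool step_arm, never from a script. Its argument "plan" is a list of rows, each a list of 5 numbers: the closure, from -1 (fully open) to 1 (shut), then the shift along the tool's x, y, z in m, then the turn about the tool's z in rad. In form: [[hand, x, y, z, twist], ...]. A call has 1 to 20 rows; each row is the pose to reach, as a shift and turn from the pose commanded when the call began, along the tool's axes at that moment; what a row does not reach only later rows make up. A row lasts 1/8 s, in which the tool goes at most 62.5 mm and 10.7 degrees, less where a joint would pass 70% of its speed; a pose out of reach is approached as far as the arm can. A call with a gripper value outside its range is refused whole. The fingers move at their own pace and stop on an object; "grip_force" is the grip in N (left out, the last holds). Time passes only in rows, so rows that repeat a pose let the fingers close. It gives the time, the measured TCP pose, the force, the opening and the grip force at its end, in the units of the state.
- observe(): the state, without advancing time (a new reading comes with each control period).
- read_camera(name): name is "side" or "top" or "wrist"; returns a dict with "img" (420x560x3 uint8, red, green, blue), "range_z" (420x560 float32, m along the optical axis (not along the pixel's ray), 0 where there is no reading), "fx", "fy", "cx", "cy" (pixels), "R" (3x3) and "t" (3): a world point X has camera coordinates R X + t; the wrist camera has in their place "T_tool_cam" (4x4, takes a point from camera to tool coordinates, whose origin is the TCP and whose axes are the flange's). Camera axes: x right, y down, z forward; pixel columns grow to the right and rows downward; lengths in m; the calibration is good to about 2 mm. A picture is of the moment at which its call begins: read the wrist's pose just before it.
- hand_in(): hands the job in; it is judged then, once.
The state is a dict: "time": time; "qpos": joint angles; "qvel": joint speeds; "joint_efforts": joint torques, N m; "tool_pos": TCP position; "tool_rot": TCP orientation; "contact_force": force on the tool from outside, world axes, zero at the start; "torque": the same for the moment, N m; "opening": finger opening in m; "grip_force": force on a finger pad.
Only numpy, scipy, OpenCV 4.12 (cv2) and the standard library are available. Lean on these libraries where they do the work, as an engineer would, in place of code of your own. Each camera call takes 0.05 s, during which the arm holds its last target. There are 200 camera calls.

## Task

The orange snap clip on the water filter's pipe is still open. Take the red-handled pliers from their wooden stand, put the jaws over the clip's two ears, which may lean to one side, and squeeze them together until the clip clicks shut, without crushing it. Then stand the pliers back in their stand; work the clip only with the pliers, and leave everything else on the island where it is.

Things in the scene. Friction and masses are not known exactly. Their poses are not given: they have to be found in the camera images.
- pliers_grip (a point): Point midway between the red handles of the pliers, which stand jaws down: z runs up to the handle ends, y across from handle to handle, x along the pivot pin. Handle ends 30 mm above, pivot 80 mm and jaw tips 165 mm below. The handles (11 mm thick, 24 mm deep along x, 70 mm long from 40 mm below to 30 mm above) are 65 mm over their outsides here when open.
- pliers_foot (a point): Point midway between the jaw tips of the pliers, level with the tips; same axes as pliers_grip. Open, the jaws are 62 mm apart inside at the rounded lips on the tips, 74 mm inside and 92 mm outside 55 mm higher up. The jaws are 24 mm deep along x. The pivot's underside is 65 mm above the tips.
- pliers: Scissor pliers, red handles, dark steel jaws, 195 mm long, about 0.17 kg, loose; origin at pliers_foot. Pressing the handles closes the jaws by about as much. A spring pushes each handle outwards with 5 N (open) to 7 N (closed): carry them with the handles held at a set width 5 to 20 mm under the open one; more force than the spring's closes them.
- pliers_arm (a joint): How far the pliers are pressed shut: 0 fully open, 0.72 rad fully closed; 0.35 to 0.45 just before the clip clicks.
- stand: Fixed wooden stand of the pliers; origin under its centre, z up. One open-topped pocket 44 mm (x) by 98 mm (y), its floor 12 mm and its rim 84 mm above the island; the pliers stand in it with their y along the pocket's y.
- filter: Fixed white water filter, 310 mm long (its x), 110 mm wide, 100 mm high; origin under its centre, z up. A grey pipe along its x, 48 mm thick, axis 62 mm above the island, joins two blue-capped canisters, whose walls start 73 mm either side of the middle. The clip sits at the middle.
- collar: The orange snap clip, 26 mm wide along the pipe, with two ears sticking up side by side; origin on the pipe's axis. It can turn on the pipe against friction (about 2 N at the ears) and starts leaning up to 0.3 rad to either side. x is along the pipe, y from the hinged ear to the other ear, z out between the ears along their lean.
- ears (a point): Middle between the clip's open ears, 55 mm out from the pipe axis; axes as collar. The ears reach 28 mm below it, the steel catch on top 30 mm above. Over their steel pads the ears are 45 to 49 mm wide when open, 26 to 30 mm shut (the pad on the unhinged ear is screwed 0 to 4 mm proud, differently each time, not reported). Jaws press here: bring their tips 5 to 12 mm below this point along z.
- clip_ear (a joint): Closing angle of the clip's hinged ear: 0 open, about 0.22 rad clicked shut, where the sprung catch holds it. It moves easily at first, resists from about 0.1 rad, then snaps home at 0.16. The click takes 15 to 23 N on each handle.
- pad (a joint): How far the sprung steel pad on the hinged ear is pressed in: up to 2.5 mm at the click; 5 N on the jaw per mm. Over 4 mm (from 30 N on each handle) the clip is crushed.
- pepper: Blue ceramic pepper pot, 54 mm wide, 104 mm high; origin under its centre. Leave it.
Mind the look-alikes: they are no part of the job. What is meant by the pliers is not blue, and is the larger of those in its own colour. Leave any purple look-alike of the stand alone.

How it is judged:
By the outcome, as a careful person would: the job done as asked, in the order asked, and still so for the second after the job is handed in, with the robot touching nothing.
It also fails if it takes over 61 s, if anything falls off the work surface, if the arm or the gripper's body presses on something with over 40 N, if the wrist force passes 120 N, or if a joint passes its speed limit or range.

## Working session

There is one attempt and no reset: what is moved stays moved. The work goes in short steps, Python scripts to look and compute and a tool call to move; the robot and the scene stay as the last step left them, time stands still between calls to the robot, and variables do not carry over. Pictures are saved under pics/ and viewed, at most 10 in all, crops included, and the job is handed in when it is done.

Besides the shell and the picture viewer there is one more tool, called by a JSON object that holds its "name" and its "arguments". step_arm: Moves the arm, as the interface text tells. Its arguments: {"type":"object","properties":{"plan":{"type":"array","items":{"type":"array","items":{"type":"number"}}},"grip_force":{"type":"number"}},"required":["plan"]}

```bash
ls; mkdir -p pics
cat > h.py <<'E'
from cell import *
import numpy as np, cv2
def grab(n):
    s=observe(); c=read_camera(n)
    if 'R' in c: c['Rw']=np.array(c['R']).T; c['o']=-c['Rw']@np.array(c['t'])
    else:
        from scipy.spatial.transform import Rotation as Ro
        T=np.eye(4); T[:3,:3]=Ro.from_euler('xyz',s['tool_rot']).as_matrix(); T[:3,3]=s['tool_pos']
        M=T@np.array(c['T_tool_cam']); c['Rw']=M[:3,:3]; c['o']=M[:3,3]
    return c
def pts(c):
    z=c['range_z']; v,u=np.mgrid[:z.shape[0],:z.shape[1]]
    P=np.stack([(u-c['cx'])/c['fx']*z,(v-c['cy'])/c['fy']*z,z],-1)
    W=P@c['Rw'].T+c['o']; W[z<=0]=np.nan
    return W
def save(c,f): cv2.imwrite(f,c['img'][...,::-1])
E
python3 - <<'E'
from h import *
a=grab('top');b=grab('side')
save(a,'pics/top.png');save(b,'pics/side.png')
np.savez('views.npz',top=pts(a),side=pts(b),ti=a['img'],si=b['img'])
print(a['o'],b['o'],a['fx'],observe())
E
```

```text
pics
[0.44398664 0.05800445 1.17258524] [0.31484971 0.69123635 0.64370325] 526.380302666162 {'time': 0.1, 'qpos': array([-1.46400775e+00,  3.42697191e-01,  1.52489157e+00, -2.54979861e-05,
        1.27537689e+00, -1.46014181e-01]), 'qvel': array([ 3.41796495e-04, -1.65804821e-04, -3.33209841e-03, -9.47742285e-04,
       -2.46020979e-05,  6.88577787e-05]), 'joint_efforts': array([ 2.43562783e-03, -4.32004344e+01, -2.44694299e+01,  7.21784472e-02,
        5.25608927e-02, -3.63082449e-05]), 'tool_pos': array([ 0.13128205, -0.50796637,  0.22610198]), 'tool_rot': array([-3.14023072e+00, -1.75642239e-04,  2.52810078e-01]), 'contact_force': array([-0.24675606, -1.0331512 , -0.52365313]), 'torque': array([ 0.03336204,  0.01995473, -0.01819864]), 'grip_force': 0.0, 'opening': 0.09176705013207352}
```

View pics/top.png

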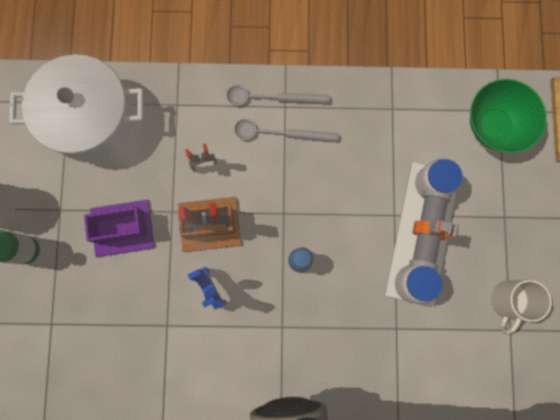

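View pics/side.png

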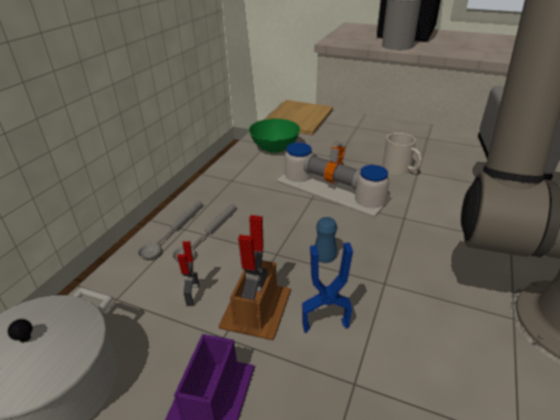

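Top view: the candidates are the large red pliers in the orange-brown wooden stand (200,213), small red pliers standing loose (200,155), and blue pliers (207,288). The purple stand at (118,228) is the decoy. I choose the large red pair. The clip is at (430,228), with its ears leaning right in the image.

```bash
cat > m.py <<'E'
from h import *
d=np.load('views.npz')
for n,im,W in(('top',d['ti'],d['top']),('side',d['si'],d['side'])):
    hsv=cv2.cvtColor(im,cv2.COLOR_RGB2HSV); H,S,V=[hsv[...,i].astype(int) for i in range(3)]
    ms={'red':((H<5)|(H>174))&(S>190)&(V>90),'orange':(H>=5)&(H<13)&(S>190)&(V>140),'wood':(H>=6)&(H<17)&(S>140)&(V>60),'blue':(H>105)&(H<122)&(S>170)&(V>70)}
    for k,m in ms.items():
        nn,l,st,ce=cv2.connectedComponentsWithStats(m.astype(np.uint8))
        for i in range(1,nn):
            if st[i,4]<25: continue
            p=W[l==i]; p=p[np.isfinite(p[:,0])]
            if len(p)<10: continue
            if np.median(p[:,2])<-.05: continue
            print(n,k,ce[i].round(),st[i,4],'med',np.median(p,0).round(3),'p3',np.percentile(p,3,axis=0).round(3),'p97',np.percentile(p,97,axis=0).round(3))
E
python3 m.py
python3 - <<'E'
from h import *
a=cv2.imread('pics/top.png');b=cv2.imread('pics/side.png')
r=lambda x:cv2.resize(x,(390,390),interpolation=cv2.INTER_CUBIC)
cv2.imwrite('pics/crop1.png',np.vstack([np.hstack([cv2.resize(a[130:260,150:280],(390,290)),cv2.resize(b[200:340,200:340],(390,290))]),np.hstack([cv2.resize(a[150:310,370:510],(390,290)),cv2.resize(b[120:220,270:400],(390,290))])]))
E
```

```text
top orange [422. 227.] 114 med [ 0.574 -0.254  0.089] p3 [ 0.565 -0.264  0.077] p97 [ 0.584 -0.245  0.094]
top wood [214. 204.] 300 med [0.626 0.177 0.014] p3 [0.598 0.143 0.008] p97 [0.639 0.237 0.09 ]
top wood [422. 227.] 178 med [ 0.574 -0.254  0.087] p3 [ 0.563 -0.266  0.067] p97 [ 0.587 -0.244  0.095]
top wood [443. 233.] 62 med [ 0.558 -0.296  0.107] p3 [ 0.553 -0.305  0.066] p97 [ 0.577 -0.273  0.138]
top wood [227. 242.] 136 med [0.542 0.154 0.012] p3 [0.536 0.132 0.008] p97 [0.55  0.184 0.015]
top wood [185. 245.] 33 med [0.533 0.248 0.013] p3 [0.524 0.241 0.008] p97 [0.546 0.253 0.016]
side red [251. 242.] 689 med [0.581 0.225 0.181] p3 [0.57  0.172 0.142] p97 [0.594 0.232 0.209]
side red [185. 257.] 223 med [0.717 0.23  0.111] p3 [0.707 0.199 0.087] p97 [0.728 0.237 0.13 ]
side wood [333. 165.] 307 med [ 0.57  -0.258  0.087] p3 [ 0.555 -0.306  0.047] p97 [ 0.588 -0.241  0.132]
side wood [254. 312.] 2118 med [0.563 0.25  0.012] p3 [0.529 0.148 0.008] p97 [0.624 0.263 0.085]
side blue [299. 149.] 239 med [ 0.682 -0.294  0.1  ] p3 [ 0.653 -0.329  0.096] p97 [ 0.711 -0.266  0.102]
side blue [374. 173.] 300 med [ 0.457 -0.244  0.1  ] p3 [ 0.429 -0.276  0.097] p97 [ 0.486 -0.217  0.102]
side blue [329. 287.] 1385 med [0.437 0.191 0.103] p3 [0.404 0.169 0.018] p97 [0.476 0.216 0.197]
```

View pics/crop1.png

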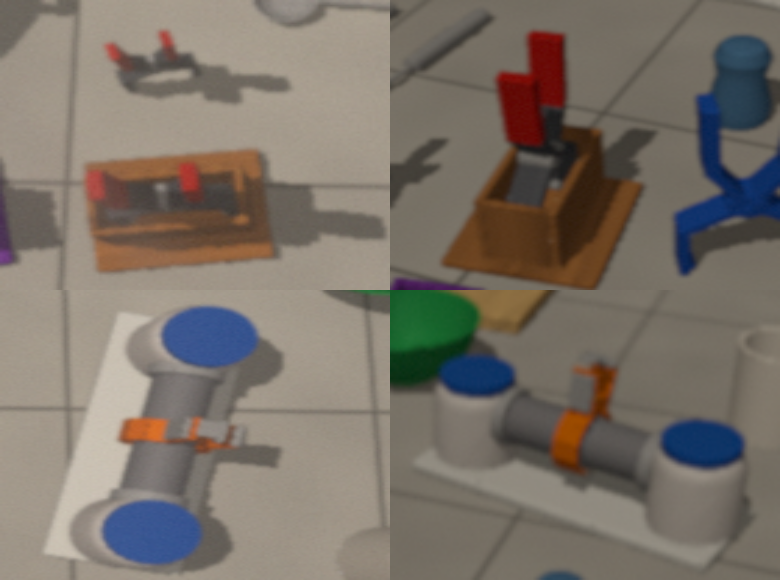

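The crop confirms it. The large red pliers stand in the brown stand, and the clip's ears lean to the image right (world -y). Next come finer measurements in the local frames.

```bash
cat > m2.py <<'E'
from h import *
d=np.load('views.npz')
C=[];W=[]
for im,w in((d['ti'],d['top']),(d['si'],d['side'])):
    k=np.isfinite(w[...,0]); C.append(cv2.cvtColor(im,cv2.COLOR_RGB2HSV)[k].astype(int)); W.append(w[k])
for n,c,w in zip(('top','side'),C,W):
    H,S,V=c.T
    near=np.hypot(w[:,0]-.58,w[:,1]-.19)<.1
    red=near&((H<6)|(H>172))&(S>150)&(w[:,2]>.14)
    wood=near&(H>=5)&(H<18)&(S>110)
    rim=wood&(abs(w[:,2]-.084)<.006)
    base=wood&(w[:,2]<.02)
    for nm,m in(('red',red),('rim',rim),('base',base)):
        p=w[m]
        if len(p)<5: print(n,nm,len(p));continue
        r=cv2.minAreaRect((p[:,:2]*1000).astype(np.float32)); print(n,nm,len(p),np.round(r[0]),np.round(r[1]),round(r[2],1),'z',p[:,2].max().round(3))
    if red.sum():
        p=w[red]; ym=np.median(p[:,1])
        _,lab,ce=cv2.kmeans(p[:,1:2].astype(np.float32),2,None,(3,50,1e-4),3,cv2.KMEANS_PP_CENTERS)
        for i in(0,1):
            q=p[lab[:,0]==i]; print('  handle',len(q),q.mean(0).round(3),np.percentile(q,[4,96],axis=0).round(3).tolist())
    # clip in filter frame
    ex=np.array([.975,-.2217]);ey=np.array([.2217,.975]);q=w[:,:2]-[.570,-.272]
    X,Y,Z=q@ex,q@ey,w[:,2]
    for lo in np.arange(.06,.16,.01):
        m=(abs(X)<.025)&(abs(Y)<.07)&(Z>=lo)&(Z<lo+.01)
        if m.sum()>2: print(n,'z%.2f'%lo,m.sum(),'X',np.percentile(X[m],[3,97]).round(3),'Y',np.percentile(Y[m],[3,50,97]).round(3))
    b=(H>100)&(H<125)&(S>140)&(abs(Z-.1)<.005)&(abs(Y)<.1)&(abs(X)<.2)
    for s in(-1,1):
        t=b&(X*s>0)
        if t.sum()>9:print('cap',cv2.minEnclosingCircle((w[t][:,:2]*1000).astype(np.float32)))
E
python3 m2.py
```

```text
top red 84 [586. 195.] [23. 65.] 0.9 z 0.216
top rim 333 [584. 196.] [ 56. 109.] 7.2 z 0.09
top base 1028 [583. 197.] [108. 128.] 7.4 z 0.019
  handle 67 [0.587 0.168 0.21 ] [[0.576, 0.163, 0.205], [0.597, 0.173, 0.214]]
  handle 17 [0.583 0.225 0.21 ] [[0.576, 0.222, 0.208], [0.589, 0.228, 0.212]]
top z0.06 40 X [-0.022  0.022] Y [-0.037  0.022  0.029]
top z0.07 87 X [-0.024  0.023] Y [-0.028  0.016  0.029]
top z0.08 254 X [-0.024  0.024] Y [-0.024  0.002  0.024]
top z0.09 102 X [-0.011  0.014] Y [-0.026  0.008  0.018]
top z0.10 35 X [-0.011  0.009] Y [-0.029  0.001  0.008]
top z0.11 43 X [-0.011  0.012] Y [-0.035  0.002  0.006]
top z0.12 65 X [-0.01   0.015] Y [-0.046 -0.003  0.005]
top z0.13 115 X [-0.009  0.014] Y [-0.04  -0.005  0.004]
top z0.14 108 X [-0.008  0.012] Y [-0.025 -0.016 -0.004]
top z0.15 6 X [-0.005  0.011] Y [-0.02  -0.006 -0.003]
cap ((458.0315856933594, -252.11659240722656), 33.88202667236328)
cap ((680.8102416992188, -302.1302795410156), 33.90302276611328)
side red 822 [583. 199.] [22. 68.] 8.4 z 0.211
side rim 421 [583. 199.] [ 56. 112.] 7.5 z 0.087
side base 1348 [584. 195.] [109. 141.] 7.9 z 0.02
  handle 445 [0.577 0.228 0.179] [[0.568, 0.221, 0.144], [0.588, 0.232, 0.209]]
  handle 377 [0.585 0.175 0.18 ] [[0.576, 0.17, 0.143], [0.595, 0.178, 0.209]]
side z0.06 57 X [-0.024  0.023] Y [0.016 0.025 0.032]
side z0.07 85 X [-0.024  0.024] Y [-0.032  0.019  0.031]
side z0.08 108 X [-0.022  0.023] Y [-0.025  0.009  0.025]
side z0.09 60 X [-0.01   0.014] Y [-0.027  0.005  0.016]
side z0.10 52 X [-0.01   0.012] Y [-0.031  0.005  0.011]
side z0.11 57 X [-0.01   0.013] Y [-0.036  0.003  0.01 ]
side z0.12 57 X [-0.011  0.012] Y [-0.038  0.001  0.008]
side z0.13 40 X [-0.01   0.012] Y [-0.036 -0.001  0.008]
side z0.14 30 X [-0.008  0.01 ] Y [-0.025 -0.011 -0.001]
cap ((458.18865966796875, -248.5535888671875), 35.647987365722656)
cap ((683.3956298828125, -299.5068054199219), 36.95453643798828)
```

```bash
cat >> h.py <<'E'
def go(x,y,z,yaw):  # shift for the TCP to a world pose (grasp point at z)
    s=observe(); p=s['tool_pos']; w=s['tool_rot'][2]; d=np.array([x,y])-p[:2]
    print('shift',(d@[np.cos(w),np.sin(w)]).round(4),(d@[np.sin(w),-np.cos(w)]).round(4),(p[2]-(z-grasp_offset)).round(4),'twist',round(w-yaw,4),'| pos',p.round(4),'rot',s['tool_rot'].round(4),'F',s['contact_force'].round(1),'open',round(s['opening'],4),round(s['grip_force'],1),'t',round(s['time'],2))
E
python3 - <<'E'
from h import *
print(grasp_offset); go(.583,.197,.28,.13)
E
```

```text
0.0188
shift 0.6137 -0.5696 -0.0351 twist 0.1228 | pos [ 0.1313 -0.508   0.2261] rot [-3.1402e+00 -2.0000e-04  2.5280e-01] F [-0.2 -1.  -0.5] open 0.0918 0.0 t 0.1
```

{"name": "step_arm", "arguments": {"plan": [[-1, 0, 0, -0.05, 0], [-1, 0.614, -0.57, -0.05, 0.123], [-1, 0.614, -0.57, -0.05, 0.123], [-1, 0.614, -0.57, -0.05, 0.123], [-1, 0.614, -0.57, -0.05, 0.123], [-1, 0.614, -0.57, -0.05, 0.123], [-1, 0.614, -0.57, -0.05, 0.123], [-1, 0.614, -0.57, -0.05, 0.123], [-1, 0.614, -0.57, -0.05, 0.123], [-1, 0.614, -0.57, -0.05, 0.123], [-1, 0.614, -0.57, -0.05, 0.123], [-1, 0.614, -0.57, -0.05, 0.123], [-1, 0.614, -0.57, -0.05, 0.123], [-1, 0.614, -0.57, -0.05, 0.123], [-1, 0.614, -0.57, -0.05, 0.123], [-1, 0.614, -0.57, -0.05, 0.123], [-1, 0.614, -0.57, -0.05, 0.123]], "grip_force": 20}}

```text
time: 2.22
tool_pos: [0.5828, 0.1964, 0.2763]
tool_rot: [3.141, 0.001, 0.129]
contact_force: [-0.4, -1.1, 0.9]
opening: 0.0917
grip_force: 0.0
```

Run:
```python
from h import *
go(.583,.197,.177,.13)
c=grab('wrist');save(c,'pics/w1.png');W=pts(c)
h=cv2.cvtColor(c['img'],cv2.COLOR_RGB2HSV).astype(int);H,S,V=h[...,0],h[...,1],h[...,2]
m=((H<6)|(H>172))&(S>150)&(V>60)
n,l,st,ce=cv2.connectedComponentsWithStats(m.astype(np.uint8))
for i in range(1,n):
    if st[i,4]>60:
        p=W[l==i];p=p[p[:,2]>.19]
        if len(p)>9: print(ce[i].round(),st[i],len(p),p.mean(0).round(4),np.percentile(p,[3,97],axis=0).round(4).tolist())
```

```text
shift 0.0003 -0.0006 0.1181 twist -0.0006 | pos [0.5828 0.1964 0.2763] rot [3.141e+00 1.200e-03 1.294e-01] F [-0.4 -1.1  0.9] open 0.0917 0.0 t 2.23
[313. 211.] [301 187  26  48 903] 564 [0.5897 0.1695 0.2054] [[0.578, 0.1634, 0.1931], [0.5995, 0.1751, 0.2091]]
[247. 211.] [235 188  26  48 941] 578 [0.5818 0.2243 0.2052] [[0.5696, 0.2186, 0.1919], [0.5917, 0.2304, 0.209]]
```

View pics/w1.png

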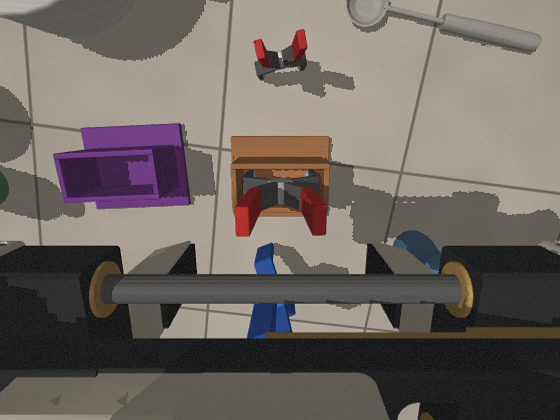

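Wrist view: the red handles are at (247,211) and (313,211), the stand at (280,175), the small red pliers at (280,52), and the purple stand well clear. The handle centre is at (0.5855, 0.197), yaw about 0.14, which agrees with the estimate. Descending and gripping.

{"name": "step_arm", "arguments": {"plan": [[-1, 0.003, 0, 0.04, -0.01], [-1, 0.003, 0, 0.08, -0.01], [-1, 0.003, 0, 0.11, -0.01], [-1, 0.003, 0, 0.118, -0.01], [-1, 0.003, 0, 0.118, -0.01], [-0.25, 0.003, 0, 0.118, -0.01], [-0.25, 0.003, 0, 0.118, -0.01], [-0.25, 0.003, 0, 0.118, -0.01], [-0.25, 0.003, 0, 0.118, -0.01], [-0.25, 0.003, 0, 0.118, -0.01]], "grip_force": 20}}

```text
time: 3.52
tool_pos: [0.5884, 0.198, 0.1624]
tool_rot: [-3.141, -0.008, 0.14]
contact_force: [0.1, -0.3, 14.7]
opening: 0.058
grip_force: 12.8
```

{"name": "step_arm", "arguments": {"plan": [[-0.25, 0, 0, -0.006, 0], [-0.25, 0, 0, -0.012, 0], [-0.25, 0, 0, -0.02, 0], [-0.25, 0, 0, -0.02, 0]]}}

```text
time: 4.03
tool_pos: [0.5866, 0.1976, 0.1793]
tool_rot: [3.142, -0.001, 0.14]
contact_force: [0.2, 0.4, -1.3]
opening: 0.0571
grip_force: 3.7
```

Run:
```python
from h import *
go(.583,.197,.30,.13)
c=grab('side');save(c,'pics/s2.png')
cv2.imwrite('pics/s2c.png',cv2.resize(c['img'][120:350,150:420,::-1],(704,600)))
```

```text
shift -0.0036 0.0001 -0.1019 twist 0.0098 | pos [0.5866 0.1976 0.1793] rot [ 3.1416e+00 -1.1000e-03  1.3980e-01] F [ 0.2  0.4 -1.3] open 0.0571 3.7 t 4.03
```

View pics/s2c.png

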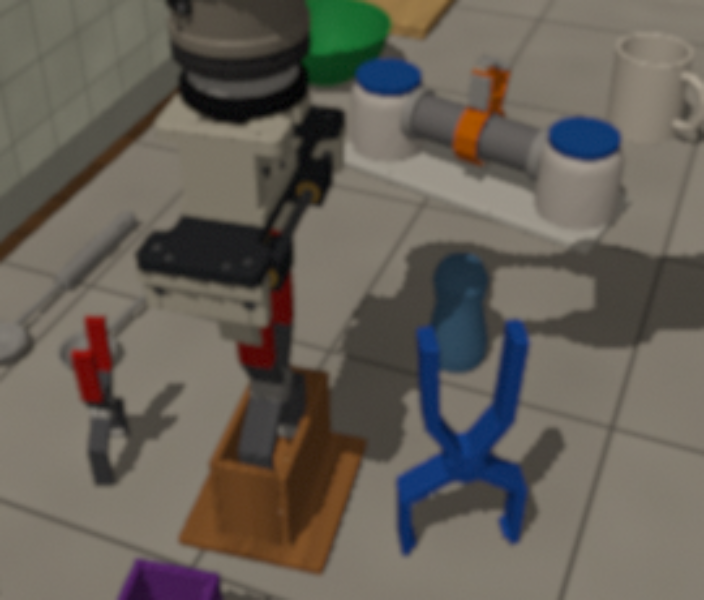

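The pliers are held and the force reads as about their weight. Lifting clear, then a look at grip and jaws.

{"name": "step_arm", "arguments": {"plan": [[-0.25, 0, 0, -0.03, 0], [-0.25, 0, 0, -0.07, 0], [-0.25, 0, 0, -0.12, 0], [-0.25, 0, 0, -0.16, 0], [-0.25, 0, 0, -0.165, 0], [-0.25, 0, 0, -0.165, 0]]}}

```text
time: 4.82
tool_pos: [0.5859, 0.1974, 0.3423]
tool_rot: [3.141, 0.002, 0.14]
contact_force: [0.2, -0.5, -1.9]
opening: 0.0577
grip_force: 3.7
```

```bash
cat > m3.py <<'E'
from h import *
import sys
s=observe(); w=s['tool_rot'][2]; p0=np.array(s['tool_pos'])
for n in sys.argv[1:]:
    c=grab(n); save(c,'pics/%s_%d.png'%(n,int(s['time']*100))); W=pts(c)
    q=W-p0; X=q[...,:2]@[np.cos(w),np.sin(w)]; Y=q[...,:2]@[np.sin(w),-np.cos(w)]; Z=q[...,2]
    near=(abs(X)<.03)&(abs(Y)<.07)
    for lo in np.arange(-.17,0,.01):
        m=near&(Z>=lo)&(Z<lo+.01)
        if m.sum()>3: print(n,'Z%.2f'%lo,m.sum(),'X',np.percentile(X[m],[3,97]).round(3),'Y',np.percentile(Y[m],[3,97]).round(3),'in',(Y[m][Y[m]<0].max() if (Y[m]<0).any() else np.nan).round(3),(Y[m][Y[m]>0].min() if (Y[m]>0).any() else np.nan).round(3))
    m=near&(Z<-.06)&(Z>-.17); 
    if m.any(): print('lowest',np.percentile(Z[m],[0.5,2]).round(4))
E
python3 m3.py side; python3 -c "
from h import *
go(.570,-.273,.3,-.2217)"
```

```text
side Z-0.16 4 X [-0.01 -0.  ] Y [-0.039  0.026] in -0.039 0.032
side Z-0.15 112 X [-0.012  0.011] Y [-0.041  0.034] in -0.037 0.025
side Z-0.14 140 X [-0.012  0.01 ] Y [-0.042  0.036] in -0.035 0.025
side Z-0.13 120 X [-0.012  0.009] Y [-0.043  0.036] in -0.034 0.031
side Z-0.12 128 X [-0.012  0.009] Y [-0.044  0.037] in -0.037 0.031
side Z-0.11 115 X [-0.012  0.01 ] Y [-0.045  0.038] in -0.037 0.031
side Z-0.10 109 X [-0.013  0.01 ] Y [-0.045  0.038] in -0.035 0.031
side Z-0.09 168 X [-0.013  0.01 ] Y [-0.043  0.029] in -0.023 0.018
side Z-0.08 181 X [-0.013  0.01 ] Y [-0.03   0.014] in -0.001 0.001
side Z-0.07 109 X [-0.013  0.01 ] Y [-0.017  0.008] in -0.001 0.0
side Z-0.06 105 X [-0.013  0.01 ] Y [-0.015  0.007] in -0.0 0.0
side Z-0.05 99 X [-0.013  0.008] Y [-0.019  0.011] in -0.005 0.001
side Z-0.04 110 X [-0.013  0.008] Y [-0.024  0.015] in -0.012 0.006
side Z-0.03 133 X [-0.013  0.008] Y [-0.029  0.019] in -0.017 0.013
side Z-0.02 153 X [-0.013  0.009] Y [-0.031  0.023] in -0.019 0.015
side Z-0.01 136 X [-0.014  0.008] Y [-0.03   0.021] in -0.022 0.015
lowest [-0.1496 -0.1473]
shift -0.0811 0.4636 0.0603 twist 0.3614 | pos [0.5857 0.1974 0.3415] rot [3.1413 0.0035 0.1397] F [-0.1  0.4 -2. ] open 0.0575 3.7 t 4.88
```

{"name": "step_arm", "arguments": {"plan": [[-0.25, -0.01, 0.05, 0, 0.05], [-0.25, -0.02, 0.1, 0, 0.1], [-0.25, -0.03, 0.15, 0, 0.14], [-0.25, -0.04, 0.2, 0, 0.18], [-0.25, -0.05, 0.25, 0, 0.22], [-0.25, -0.055, 0.3, 0, 0.26], [-0.25, -0.065, 0.35, 0, 0.3], [-0.25, -0.075, 0.4, 0, 0.34], [-0.25, -0.08, 0.44, 0, 0.361], [-0.25, -0.083, 0.465, 0, 0.361], [-0.25, -0.085, 0.479, 0, 0.361], [-0.25, -0.085, 0.479, 0.01, 0.361], [-0.25, -0.085, 0.479, 0.015, 0.361], [-0.25, -0.085, 0.479, 0.015, 0.361], [-0.25, -0.085, 0.479, 0.015, 0.361]]}}

```text
time: 6.75
tool_pos: [0.569, -0.2879, 0.3291]
tool_rot: [3.141, -0.001, -0.22]
contact_force: [-0.6, 0.2, -1.3]
opening: 0.0574
grip_force: 3.6
```

```bash
cat > m4.py <<'E'
from h import *
import sys
ex=np.array([.975,-.2217]);ey=np.array([.2217,.975])
go(.5683,-.2885,.3,-.2217)
ims=[]
for n in ('side','top','wrist'):
    c=grab(n); W=pts(c); ims.append(c['img'])
    q=W[...,:2]-[.570,-.272]; X,Y,Z=q@ex,q@ey,W[...,2]
    h=cv2.cvtColor(c['img'],cv2.COLOR_RGB2HSV).astype(int)
    org=(h[...,0]<18)&(h[...,0]>=5)&(h[...,1]>130)
    for lo in np.arange(.09,.29,.01):
        m=(abs(X)<.025)&(abs(Y+.015)<.06)&(Z>=lo)&(Z<lo+.01)
        if m.sum()>3: 
            a=Y[m]; b=np.sort(a); g=np.diff(b); i=g.argmax() if len(g) else 0
            print(n,'z%.2f'%lo,m.sum(),'X',np.percentile(X[m],[3,97]).round(3),'Y',np.percentile(a,[3,97]).round(3),'gap',b[i].round(3),b[i+1].round(3))
t=int(observe()['time']*100)
out=np.hstack([cv2.resize(ims[0][20:220,250:430],(400,440)),cv2.resize(ims[2][80:300,180:380],(400,440))])
cv2.imwrite('pics/m4_%d.png'%t,out[...,::-1]); cv2.imwrite('pics/w_%d.png'%t,ims[2][...,::-1]); print(t)
E
python3 m4.py
```

```text
shift -0.0006 0.0007 0.0479 twist 0.0015 | pos [ 0.569  -0.2879  0.3291] rot [ 3.1414e+00 -6.0000e-04 -2.2020e-01] F [-0.6  0.2 -1.3] open 0.0574 3.6 t 6.75
side z0.09 59 X [-0.011  0.013] Y [-0.027  0.016] gap -0.021 0.001
side z0.10 48 X [-0.01   0.012] Y [-0.031  0.01 ] gap -0.024 -0.0
side z0.11 59 X [-0.01   0.012] Y [-0.035  0.009] gap -0.025 -0.002
side z0.12 63 X [-0.011  0.013] Y [-0.038  0.008] gap -0.028 -0.004
side z0.13 35 X [-0.01   0.013] Y [-0.034  0.007] gap -0.032 -0.019
side z0.14 30 X [-0.008  0.009] Y [-0.022 -0.001] gap -0.012 -0.009
side z0.17 20 X [-0.009  0.013] Y [-0.051  0.024] gap -0.046 0.013
side z0.18 64 X [-0.009  0.015] Y [-0.052  0.026] gap -0.04 0.017
side z0.19 71 X [-0.009  0.014] Y [-0.052  0.027] gap -0.042 0.019
side z0.20 65 X [-0.009  0.012] Y [-0.053  0.027] gap -0.045 0.019
side z0.21 67 X [-0.009  0.013] Y [-0.053  0.028] gap -0.046 0.022
side z0.22 70 X [-0.01   0.012] Y [-0.053  0.029] gap -0.047 0.023
side z0.23 66 X [-0.01   0.012] Y [-0.053  0.03 ] gap -0.041 0.009
side z0.24 73 X [-0.01   0.012] Y [-0.045  0.023] gap -0.029 -0.001
si
[... 1991 characters left out ...]
19] gap -0.045 0.01
wrist z0.19 87 X [0.004 0.015] Y [-0.056  0.022] gap -0.047 0.014
wrist z0.20 74 X [0.007 0.015] Y [-0.057  0.023] gap -0.05 0.016
wrist z0.21 69 X [0.009 0.015] Y [-0.057  0.023] gap -0.051 0.017
wrist z0.22 60 X [0.012 0.014] Y [-0.059  0.024] gap -0.052 0.018
wrist z0.23 382 X [-0.009  0.014] Y [-0.06   0.026] gap -0.045 0.011
wrist z0.24 770 X [-0.006  0.014] Y [-0.054  0.02 ] gap -0.032 -0.001
wrist z0.25 488 X [0.002 0.014] Y [-0.041  0.007] gap -0.018 -0.017
wrist z0.26 166 X [0.011 0.014] Y [-0.03  -0.004] gap -0.004 -0.003
wrist z0.27 519 X [-0.009  0.013] Y [-0.026 -0.007] gap -0.005 -0.004
wrist z0.28 684 X [-0.009  0.013] Y [-0.029 -0.004] gap -0.02 -0.013
690
```

Jaws and clip in the same views: lip gap centre Y=-0.0175, ears centre about -0.0195, X aligned. I'll open the jaws slightly, shift 2 mm and descend in stages.

{"name": "step_arm", "arguments": {"plan": [[-0.3, 0, 0.002, 0.01, 0], [-0.3, 0, 0.002, 0.02, 0], [-0.3, 0, 0.002, 0.03, 0], [-0.3, 0, 0.002, 0.04, 0], [-0.3, 0, 0.002, 0.045, 0], [-0.3, 0, 0.002, 0.045, 0]]}}

```text
time: 7.65
tool_pos: [0.5682, -0.2905, 0.2833]
tool_rot: [-3.141, 0.001, -0.221]
contact_force: [-0.2, -0.2, -0.9]
opening: 0.0594
grip_force: 3.5
```

```bash
python3 m4.py | egrep -v "z0.2|^top"; ls pics
```

```text
shift -0.0004 -0.002 0.0021 twist 0.0005 | pos [ 0.5682 -0.2905  0.2833] rot [-3.1414e+00  7.0000e-04 -2.2120e-01] F [-0.2 -0.2 -0.9] open 0.0594 3.5 t 7.65
side z0.09 58 X [-0.011  0.014] Y [-0.028  0.015] gap -0.021 0.001
side z0.10 53 X [-0.01   0.012] Y [-0.03   0.011] gap -0.024 -0.003
side z0.11 58 X [-0.01   0.013] Y [-0.036  0.009] gap -0.027 -0.001
side z0.12 44 X [-0.01   0.012] Y [-0.036  0.008] gap -0.029 -0.005
side z0.13 62 X [-0.01   0.012] Y [-0.053  0.024] gap -0.033 -0.018
side z0.14 85 X [-0.01   0.013] Y [-0.054  0.024] gap -0.043 -0.025
side z0.15 65 X [-0.01   0.013] Y [-0.055  0.025] gap -0.048 0.02
side z0.16 64 X [-0.01   0.013] Y [-0.057  0.026] gap -0.047 0.017
side z0.17 66 X [-0.01   0.013] Y [-0.056  0.026] gap -0.049 0.018
side z0.18 60 X [-0.011  0.012] Y [-0.06   0.027] gap -0.048 0.017
side z0.19 69 X [-0.011  0.011] Y [-0.05   0.026] gap -0.035 0.0
wrist z0.09 136 X [-0.009  0.015] Y [-0.028  0.013] gap -0.023 -0.001
wrist z0.10 127 X [-0.009  0.015] Y [-0.035  0.007] gap -0.027 -0.003
wrist z0.11 112 X [-0.009  0.015] Y [-0.045  0.004] gap -0.031 -0.004
wrist z0.12 120 X [-0.005  0.015] Y [-0.045  0.005] gap -0.033 -0.006
wrist z0.13 306 X [-0.004  0.015] Y [-0.054  0.013] gap -0.018 -0.006
wrist z0.14 550 X [-0.002  0.014] Y [-0.053  0.014] gap -0.048 -0.025
wrist z0.15 79 X [0.005 0.015] Y [-0.059  0.02 ] gap -0.053 0.014
wrist z0.16 74 X [0.008 0.014] Y [-0.06   0.022] gap -0.053 0.015
wrist z0.17 65 X [0.01  0.014] Y [-0.06   0.022] gap -0.054 0.015
wrist z0.18 72 X [-0.005  0.014] Y [-0.063  0.024] gap -0.053 0.015
wrist z0.19 725 X [-0.008  0.014] Y [-0.062  0.023] gap -0.041 0.002
780
crop1.png
m4_690.png
m4_780.png
s2.png
s2c.png
side.png
side_482.png
top.png
w1.png
w_690.png
w_780.png
```

View pics/m4_780.png

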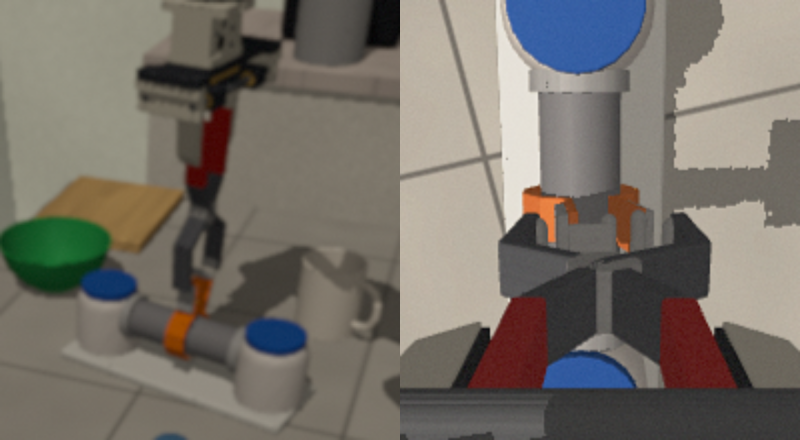

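In the wrist panel the jaws (x about 510 and 700) straddle the ears (530–650), and the side panel agrees. Lowering the remaining 26 mm slowly.

{"name": "step_arm", "arguments": {"plan": [[-0.3, 0, 0, 0.006, 0], [-0.3, 0, 0, 0.012, 0], [-0.3, 0, 0, 0.018, 0], [-0.3, 0, 0, 0.024, 0], [-0.3, 0, 0, 0.026, 0], [-0.3, 0, 0, 0.026, 0]]}}

```text
time: 8.55
tool_pos: [0.5683, -0.2906, 0.2576]
tool_rot: [3.142, 0.0, -0.221]
contact_force: [-0.1, 0.1, -1.4]
opening: 0.0599
grip_force: 3.5
```

```bash
python3 m4.py | egrep -v "z0.2|^top|z0.1[6789]"
```

```text
shift -0.0005 -0.002 -0.0236 twist 0.0005 | pos [ 0.5683 -0.2906  0.2576] rot [ 3.1416e+00  2.0000e-04 -2.2120e-01] F [-0.1  0.1 -1.4] open 0.0599 3.5 t 8.55
side z0.09 57 X [-0.011  0.013] Y [-0.026  0.016] gap -0.021 0.0
side z0.10 51 X [-0.01  0.01] Y [-0.051  0.022] gap -0.024 -0.002
side z0.11 70 X [-0.011  0.014] Y [-0.054  0.024] gap -0.028 0.001
side z0.12 84 X [-0.01   0.012] Y [-0.054  0.024] gap -0.031 -0.004
side z0.13 78 X [-0.01   0.012] Y [-0.054  0.026] gap -0.031 -0.019
side z0.14 79 X [-0.01   0.013] Y [-0.058  0.026] gap -0.05 -0.023
side z0.15 65 X [-0.01   0.012] Y [-0.058  0.028] gap -0.051 0.022
wrist z0.09 128 X [-0.005  0.015] Y [-0.029  0.012] gap -0.024 -0.002
wrist z0.10 131 X [-0.005  0.015] Y [-0.054  0.015] gap -0.027 -0.003
wrist z0.11 293 X [0.    0.015] Y [-0.055  0.015] gap -0.031 -0.004
wrist z0.12 201 X [0.002 0.015] Y [-0.057  0.019] gap -0.033 -0.006
wrist z0.13 296 X [0.003 0.015] Y [-0.058  0.018] gap -0.053 -0.04
wrist z0.14 304 X [0.004 0.014] Y [-0.058  0.02 ] gap -0.054 -0.025
wrist z0.15 58 X [0.012 0.014] Y [-0.061  0.023] gap -0.055 0.016
869
```

No contact and the tips are at z≈0.108. Squeezing gradually.

{"name": "step_arm", "arguments": {"plan": [[-0.25, 0, 0, 0, 0], [-0.2, 0, 0, 0, 0], [-0.15, 0, 0, 0, 0], [-0.1, 0, 0, 0, 0], [-0.05, 0, 0, 0, 0], [0.0, 0, 0, 0, 0], [0.0, 0, 0, 0, 0], [0.0, 0, 0, 0, 0]], "grip_force": 24}}

```text
time: 9.7
tool_pos: [0.5684, -0.2906, 0.2578]
tool_rot: [3.142, -0.0, -0.221]
contact_force: [0.9, 1.7, 0.0]
opening: 0.046
grip_force: 9.1
```

{"name": "step_arm", "arguments": {"plan": [[0.03, 0, 0, 0, 0], [0.06, 0, 0, 0, 0], [0.06, 0, 0, 0, 0], [0.06, 0, 0, 0, 0]]}}

```text
time: 10.2
tool_pos: [0.5684, -0.2906, 0.2578]
tool_rot: [3.141, -0.0, -0.221]
contact_force: [-0.3, 1.7, 0.9]
opening: 0.0433
grip_force: 9.7
```

```bash
python3 m4.py | egrep -v "z0.2|^top|z0.1[6789]"
```

```text
shift -0.0005 -0.002 -0.0234 twist 0.0005 | pos [ 0.5684 -0.2906  0.2578] rot [ 3.1415e+00 -1.0000e-04 -2.2120e-01] F [-0.3  1.7  0.9] open 0.0433 9.7 t 10.2
side z0.09 43 X [-0.01   0.013] Y [-0.025  0.017] gap -0.013 0.001
side z0.10 59 X [-0.011  0.011] Y [-0.039  0.023] gap -0.017 -0.004
side z0.11 63 X [-0.01   0.014] Y [-0.039  0.024] gap -0.016 -0.002
side z0.12 80 X [-0.01   0.013] Y [-0.043  0.025] gap -0.022 -0.006
side z0.13 77 X [-0.01   0.013] Y [-0.046  0.026] gap 0.006 0.021
side z0.14 87 X [-0.009  0.014] Y [-0.047  0.027] gap -0.001 0.018
side z0.15 57 X [-0.009  0.013] Y [-0.05   0.029] gap -0.038 0.013
wrist z0.09 78 X [0.005 0.015] Y [-0.028  0.012] gap -0.018 -0.001
wrist z0.10 128 X [0.003 0.015] Y [-0.042  0.016] gap -0.02 -0.003
wrist z0.11 210 X [0.001 0.015] Y [-0.043  0.017] gap -0.022 -0.004
wrist z0.12 210 X [0.003 0.015] Y [-0.045  0.018] gap -0.025 -0.006
wrist z0.13 268 X [0.004 0.015] Y [-0.048  0.02 ] gap -0.018 -0.006
wrist z0.14 271 X [0.005 0.014] Y [-0.05   0.021] gap -0.044 -0.025
wrist z0.15 198 X [-0.009  0.014] Y [-0.054  0.025] gap -0.043 0.014
1035
```

The -Y ear is the hinged one and is closing, so the ears' centre is shifting to +Y. I'll follow by 4 mm and keep squeezing.

{"name": "step_arm", "arguments": {"plan": [[0.06, 0, -0.002, 0, 0], [0.06, 0, -0.004, 0, 0], [0.09, 0, -0.005, 0, 0], [0.12, 0, -0.005, 0, 0], [0.12, 0, -0.005, 0, 0], [0.12, 0, -0.005, 0, 0]]}}

```text
time: 11.1
tool_pos: [0.5695, -0.2859, 0.258]
tool_rot: [3.141, -0.001, -0.221]
contact_force: [-0.2, -1.4, 2.3]
opening: 0.0407
grip_force: 13.3
```

```bash
python3 m4.py | egrep -v "z0.2|^top|z0.1[6789]"
```

```text
shift -0.0006 0.0028 -0.0232 twist 0.0004 | pos [ 0.5695 -0.2859  0.258 ] rot [ 3.1411e+00 -6.0000e-04 -2.2130e-01] F [-0.2 -1.4  2.3] open 0.0407 13.3 t 11.1
side z0.09 41 X [-0.011  0.012] Y [-0.029  0.018] gap -0.014 0.001
side z0.10 61 X [-0.01   0.013] Y [-0.037  0.023] gap -0.015 -0.005
side z0.11 59 X [-0.01   0.013] Y [-0.039  0.023] gap -0.017 -0.001
side z0.12 78 X [-0.011  0.014] Y [-0.041  0.026] gap -0.019 -0.003
side z0.13 78 X [-0.01   0.013] Y [-0.043  0.027] gap 0.006 0.021
side z0.14 84 X [-0.009  0.013] Y [-0.046  0.029] gap -0.0 0.024
side z0.15 57 X [-0.01   0.012] Y [-0.043  0.032] gap -0.035 0.018
wrist z0.09 90 X [0.002 0.015] Y [-0.026  0.011] gap -0.016 -0.002
wrist z0.10 156 X [0.    0.015] Y [-0.039  0.016] gap -0.018 -0.002
wrist z0.11 190 X [0.001 0.015] Y [-0.04   0.017] gap -0.021 -0.004
wrist z0.12 211 X [0.004 0.015] Y [-0.042  0.02 ] gap -0.023 -0.006
wrist z0.13 225 X [0.004 0.015] Y [-0.045  0.021] gap 0.004 0.016
wrist z0.14 272 X [0.006 0.014] Y [-0.046  0.023] gap -0.003 0.017
wrist z0.15 262 X [-0.009  0.014] Y [-0.051  0.027] gap -0.04 0.015
1125
```

{"name": "step_arm", "arguments": {"plan": [[0.14, 0, -0.001, 0, 0], [0.16, 0, -0.001, 0, 0], [0.18, 0, -0.001, 0, 0], [0.18, 0, -0.001, 0, 0]]}}

```text
time: 11.75
tool_pos: [0.5697, -0.2846, 0.2576]
tool_rot: [-3.141, 0.0, -0.221]
contact_force: [-0.1, -1.6, 2.0]
opening: 0.038
grip_force: 12.2
```

{"name": "step_arm", "arguments": {"plan": [[0.2, 0, 0, 0, 0], [0.22, 0, 0, 0, 0], [0.24, 0, 0, 0, 0], [0.24, 0, 0, 0, 0]]}}

```text
time: 12.25
tool_pos: [0.5696, -0.2844, 0.2574]
tool_rot: [-3.141, 0.001, -0.221]
contact_force: [-0.8, 0.9, -0.1]
opening: 0.035
grip_force: 9.7
```

```bash
python3 m4.py | egrep -v "z0.2|^top|z0.1[6789]"
```

```text
shift -0.0004 0.0043 -0.0238 twist 0.0006 | pos [ 0.5696 -0.2844  0.2574] rot [-3.1409e+00  6.0000e-04 -2.2110e-01] F [-0.8  0.9 -0.1] open 0.035 9.7 t 12.25
side z0.09 41 X [-0.011  0.013] Y [-0.026  0.021] gap -0.025 -0.013
side z0.10 53 X [-0.01   0.011] Y [-0.031  0.024] gap -0.022 -0.012
side z0.11 63 X [-0.01   0.014] Y [-0.036  0.025] gap -0.009 -0.001
side z0.12 62 X [-0.011  0.013] Y [-0.035  0.027] gap 0.007 0.02
side z0.13 81 X [-0.01   0.012] Y [-0.038  0.028] gap 0.011 0.022
side z0.14 75 X [-0.009  0.012] Y [-0.039  0.032] gap -0.0 0.023
side z0.15 62 X [-0.01   0.011] Y [-0.038  0.033] gap -0.028 0.016
wrist z0.09 81 X [0.002 0.015] Y [-0.026  0.015] gap -0.01 -0.002
wrist z0.10 220 X [0.    0.015] Y [-0.032  0.016] gap -0.011 -0.002
wrist z0.11 174 X [0.002 0.015] Y [-0.035  0.018] gap -0.012 -0.005
wrist z0.12 169 X [0.005 0.015] Y [-0.037  0.022] gap 0.005 0.015
wrist z0.13 245 X [0.004 0.015] Y [-0.04   0.022] gap 0.003 0.017
wrist z0.14 242 X [0.006 0.014] Y [-0.043  0.025] gap -0.003 0.019
wrist z0.15 406 X [-0.009  0.014] Y [-0.047  0.029] gap -0.032 0.013
1240
```

Run:
```python
import cv2,numpy as np
w=cv2.imread('pics/w_1240.png');v=cv2.imread('pics/w_780.png')
f=lambda i:cv2.resize(i[130:260,200:360],(400,325),interpolation=cv2.INTER_CUBIC)
cv2.imwrite('pics/cmp.png',np.hstack([f(v),f(w)]))
```

View pics/cmp.png

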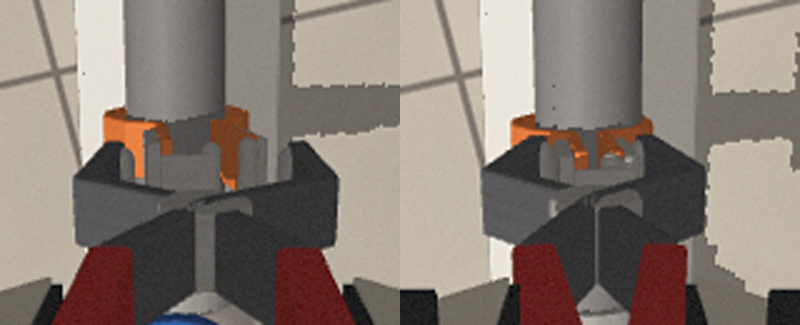

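Left is before, right is now. The ears (at 580 and 610) are nearly together with the catch over them. A slightly firmer squeeze, within the 24 N cap, to confirm it.

{"name": "step_arm", "arguments": {"plan": [[0.26, 0, 0, 0, 0], [0.28, 0, 0, 0, 0], [0.28, 0, 0, 0, 0]]}}

```text
time: 12.78
tool_pos: [0.5697, -0.2846, 0.2577]
tool_rot: [-3.141, 0.0, -0.221]
contact_force: [-0.3, 1.6, -0.8]
opening: 0.033
grip_force: 10.6
```

{"name": "step_arm", "arguments": {"plan": [[0.3, 0, 0, 0, 0], [0.32, 0, 0, 0, 0], [0.32, 0, 0, 0, 0]]}}

```text
time: 13.15
tool_pos: [0.5698, -0.2847, 0.258]
tool_rot: [3.142, -0.0, -0.221]
contact_force: [0.4, 1.9, 2.2]
opening: 0.0317
grip_force: 15.3
```

```bash
python3 m4.py | egrep -v "z0.2|^top|z0.1[6789]"
```

```text
shift -0.0006 0.004 -0.0232 twist 0.0006 | pos [ 0.5698 -0.2847  0.258 ] rot [ 3.1416e+00 -4.0000e-04 -2.2110e-01] F [0.4 1.9 2.2] open 0.0317 15.3 t 13.15
side z0.09 42 X [-0.011  0.014] Y [-0.024  0.02 ] gap -0.021 -0.01
side z0.10 49 X [-0.01   0.013] Y [-0.028  0.022] gap -0.022 -0.014
side z0.11 62 X [-0.01   0.013] Y [-0.028  0.025] gap -0.025 -0.013
side z0.12 61 X [-0.01   0.013] Y [-0.032  0.027] gap 0.009 0.02
side z0.13 79 X [-0.01   0.012] Y [-0.036  0.029] gap 0.006 0.022
side z0.14 75 X [-0.01   0.012] Y [-0.038  0.031] gap -0.004 0.024
side z0.15 59 X [-0.011  0.012] Y [-0.036  0.032] gap -0.024 0.016
wrist z0.09 75 X [0.011 0.015] Y [-0.027  0.014] gap -0.009 -0.002
wrist z0.10 193 X [-0.     0.015] Y [-0.029  0.016] gap -0.009 -0.003
wrist z0.11 168 X [0.003 0.015] Y [-0.032  0.019] gap -0.025 -0.019
wrist z0.12 167 X [0.005 0.015] Y [-0.035  0.021] gap 0.004 0.015
wrist z0.13 273 X [0.004 0.015] Y [-0.038  0.022] gap 0.004 0.018
wrist z0.14 225 X [0.006 0.014] Y [-0.041  0.025] gap -0.003 0.019
wrist z0.15 403 X [-0.009  0.014] Y [-0.045  0.029] gap -0.028 0.015
1330
```

Probably still just short of the click (ears about 34 mm wide). Continuing, following the ears 2 mm to +Y.

{"name": "step_arm", "arguments": {"plan": [[0.33, 0, -0.001, 0, 0], [0.34, 0, -0.002, 0, 0], [0.35, 0, -0.002, 0, 0], [0.35, 0, -0.002, 0, 0]]}}

```text
time: 13.8
tool_pos: [0.5702, -0.2831, 0.2582]
tool_rot: [3.141, -0.001, -0.221]
contact_force: [0.2, -1.0, 4.9]
opening: 0.0298
grip_force: 20.0
```

{"name": "step_arm", "arguments": {"plan": [[0.36, 0, 0, 0, 0], [0.37, 0, 0, 0, 0], [0.37, 0, 0, 0, 0]]}}

```text
time: 14.18
tool_pos: [0.5703, -0.2831, 0.2584]
tool_rot: [3.141, -0.001, -0.221]
contact_force: [0.2, -0.2, 5.2]
opening: 0.0292
grip_force: 23.2
```

{"name": "step_arm", "arguments": {"plan": [[0.38, 0, 0, 0, 0], [0.39, 0, 0, 0, 0], [0.4, 0, 0, 0, 0]], "grip_force": 25.5}}

```text
time: 14.55
tool_pos: [0.5704, -0.283, 0.2585]
tool_rot: [3.141, -0.001, -0.221]
contact_force: [-0.3, 0.1, 7.8]
opening: 0.0287
grip_force: 25.8
```

```bash
python3 m4.py | egrep -v "z0.2|^top|z0.1[6789]"
```

```text
shift -0.0008 0.0058 -0.0227 twist 0.0004 | pos [ 0.5704 -0.283   0.2585] rot [ 3.1409e+00 -1.4000e-03 -2.2130e-01] F [-0.3  0.1  7.8] open 0.0287 25.8 t 14.55
side z0.09 43 X [-0.01   0.012] Y [-0.018  0.019] gap -0.017 -0.009
side z0.10 47 X [-0.011  0.013] Y [-0.026  0.023] gap -0.017 -0.011
side z0.11 58 X [-0.011  0.013] Y [-0.028  0.025] gap -0.022 -0.01
side z0.12 54 X [-0.011  0.012] Y [-0.031  0.027] gap -0.023 -0.01
side z0.13 78 X [-0.01   0.012] Y [-0.035  0.029] gap 0.008 0.021
side z0.14 82 X [-0.009  0.011] Y [-0.037  0.032] gap -0.002 0.02
side z0.15 56 X [-0.01   0.012] Y [-0.032  0.034] gap -0.023 0.02
wrist z0.09 79 X [0.009 0.015] Y [-0.023  0.011] gap -0.008 -0.002
wrist z0.10 197 X [-0.     0.015] Y [-0.025  0.016] gap -0.009 -0.003
wrist z0.11 144 X [0.002 0.015] Y [-0.029  0.019] gap 0.006 0.013
wrist z0.12 177 X [0.006 0.015] Y [-0.033  0.021] gap 0.005 0.015
wrist z0.13 258 X [0.004 0.015] Y [-0.035  0.022] gap 0.004 0.018
wrist z0.14 218 X [0.007 0.014] Y [-0.039  0.026] gap -0.002 0.02
wrist z0.15 421 X [-0.009  0.014] Y [-0.043  0.03 ] gap -0.027 0.015
1470
```

The ear gap has stayed at 6 mm while the jaw kept closing, so the pad is now compressing and the clip seems shut. Backing off to check that it stays shut.

{"name": "step_arm", "arguments": {"plan": [[0.3, 0, 0, 0, 0], [0.2, 0, 0, 0, 0], [0.1, 0, 0, 0, 0], [0.0, 0, 0, 0, 0], [0.0, 0, 0, 0, 0]], "grip_force": 20}}

```text
time: 15.32
tool_pos: [0.57, -0.2827, 0.2574]
tool_rot: [-3.141, 0.001, -0.221]
contact_force: [-0.4, -0.2, -2.4]
opening: 0.0459
grip_force: 6.3
```

```bash
python3 m4.py | egrep -v "z0.2|z0.1[6789]"
```

```text
shift -0.0004 0.006 -0.0238 twist 0.0006 | pos [ 0.57   -0.2827  0.2574] rot [-3.1414e+00  6.0000e-04 -2.2110e-01] F [-0.4 -0.2 -2.4] open 0.0459 6.3 t 15.32
side z0.09 34 X [-0.011  0.008] Y [-0.013  0.017] gap -0.007 0.002
side z0.10 61 X [-0.01   0.013] Y [-0.037  0.029] gap 0.01 0.022
side z0.11 64 X [-0.01   0.013] Y [-0.035  0.029] gap 0.009 0.023
side z0.12 76 X [-0.01   0.013] Y [-0.039  0.031] gap 0.007 0.025
side z0.13 91 X [-0.01   0.012] Y [-0.04   0.033] gap 0.007 0.026
side z0.14 79 X [-0.009  0.013] Y [-0.042  0.034] gap 0.001 0.029
side z0.15 55 X [-0.01   0.013] Y [-0.045  0.035] gap -0.033 0.027
top z0.09 44 X [-0.02  -0.001] Y [-0.016  0.018] gap -0.005 0.001
top z0.10 34 X [-0.011  0.01 ] Y [-0.036  0.026] gap -0.034 -0.013
top z0.11 44 X [-0.01   0.006] Y [-0.039  0.027] gap -0.012 -0.0
top z0.12 46 X [-0.011  0.005] Y [-0.041  0.028] gap 0.005 0.025
top z0.13 44 X [-0.011  0.009] Y [-0.042  0.03 ] gap 0.003 0.023
top z0.14 45 X [-0.01   0.001] Y [-0.042  0.031] gap -0.003 0.023
top z0.15 15 X [-0.01   0.008] Y [-0.045  0.032] gap -0.041 0.028
wrist z0.09 146 X [-0.006  0.015] Y [-0.017  0.014] gap -0.037 -0.02
wrist z0.10 155 X [-0.     0.015] Y [-0.038  0.023] gap -0.011 -0.003
wrist z0.11 243 X [0.001 0.015] Y [-0.038  0.023] gap -0.013 -0.004
wrist z0.12 157 X [0.005 0.015] Y [-0.041  0.027] gap 0.004 0.02
wrist z0.13 260 X [0.003 0.015] Y [-0.042  0.026] gap 0.004 0.021
wrist z0.14 257 X [0.005 0.014] Y [-0.043  0.028] gap -0.003 0.023
wrist z0.15 175 X [-0.009  0.014] Y [-0.049  0.032] gap -0.038 0.021
1547
```

The ears stayed 8 mm apart (24 mm originally), which matches about 0.21 rad, so the clip is latched. The force drop at 12 s fits a click. Opening and lifting off.

{"name": "step_arm", "arguments": {"plan": [[-0.15, 0, 0, 0, 0], [-0.25, 0, 0, 0, 0], [-0.28, 0, 0, 0, 0], [-0.28, 0, 0, -0.015, 0], [-0.28, 0, 0, -0.035, 0], [-0.28, 0, 0, -0.06, 0], [-0.28, 0, 0, -0.085, 0], [-0.28, 0, 0, -0.085, 0]]}}

```text
time: 16.48
tool_pos: [0.5708, -0.2832, 0.3459]
tool_rot: [3.139, -0.006, -0.221]
contact_force: [0.5, 0.5, -2.4]
opening: 0.059
grip_force: 3.5
```

```bash
python3 m4.py | egrep -v "top"
python3 - <<'E'
import cv2,numpy as np,glob
f=sorted(glob.glob('pics/w_*.png'),key=lambda s:int(s[7:-4]))[-1]
w=cv2.imread(f)
v=cv2.imread(f.replace('w_','m4_'))[:,:400]
cv2.imwrite('pics/chk.png',np.hstack([v,cv2.resize(w[110:270,190:350],(440,440),interpolation=cv2.INTER_CUBIC)])[:, :800])
E
```

```text
shift -0.0013 0.0057 0.0647 twist 0.0005 | pos [ 0.5708 -0.2832  0.3459] rot [ 3.1394 -0.0057 -0.2212] F [ 0.5  0.5 -2.4] open 0.059 3.5 t 16.48
side z0.09 50 X [-0.011  0.014] Y [-0.011  0.016] gap -0.007 0.002
side z0.10 43 X [-0.011  0.012] Y [-0.015  0.011] gap -0.02 -0.015
side z0.11 42 X [-0.01   0.012] Y [-0.017  0.009] gap -0.009 0.0
side z0.12 43 X [-0.01   0.012] Y [-0.016  0.009] gap -0.024 -0.016
side z0.13 55 X [-0.01   0.012] Y [-0.016  0.006] gap -0.02 -0.017
side z0.14 30 X [-0.008  0.009] Y [-0.021  0.001] gap -0.009 -0.007
side z0.19 43 X [-0.005  0.017] Y [-0.045  0.032] gap -0.034 0.027
side z0.20 75 X [-0.005  0.017] Y [-0.046  0.033] gap -0.035 0.021
side z0.21 71 X [-0.006  0.017] Y [-0.048  0.033] gap -0.04 0.025
side z0.22 67 X [-0.006  0.016] Y [-0.048  0.035] gap -0.04 0.027
side z0.23 73 X [-0.006  0.015] Y [-0.047  0.035] gap -0.039 0.029
side z0.24 65 X [-0.007  0.015] Y [-0.049  0.036] gap -0.04 0.028
side z0.25 82 X [-0.007  0.015] Y [-0.043  0.035] gap -0.028 0.013
side z0.26 71 X [-0.008  0.014] Y [-0.03   0.024] gap -0.005 0.002
side z0.27 66 X [-0.
[... 503 characters left out ...]
0.003] gap -0.008 -0.007
wrist z0.19 134 X [0.002 0.016] Y [-0.047  0.027] gap -0.038 0.018
wrist z0.20 121 X [0.003 0.016] Y [-0.048  0.029] gap -0.04 0.019
wrist z0.21 86 X [0.007 0.015] Y [-0.05  0.03] gap -0.043 0.023
wrist z0.22 64 X [0.009 0.015] Y [-0.051  0.031] gap -0.044 0.024
wrist z0.23 60 X [0.012 0.015] Y [-0.051  0.031] gap -0.045 0.024
wrist z0.24 236 X [-0.008  0.015] Y [-0.053  0.033] gap -0.041 0.021
wrist z0.25 803 X [-0.007  0.014] Y [-0.05   0.029] gap -0.027 0.006
wrist z0.26 583 X [0.001 0.014] Y [-0.036  0.016] gap -0.039 -0.038
wrist z0.27 150 X [0.011 0.014] Y [-0.024  0.003] gap -0.026 -0.024
wrist z0.28 437 X [-0.009  0.014] Y [-0.02 -0.  ] gap -0.023 -0.022
1662
```

View pics/chk.png

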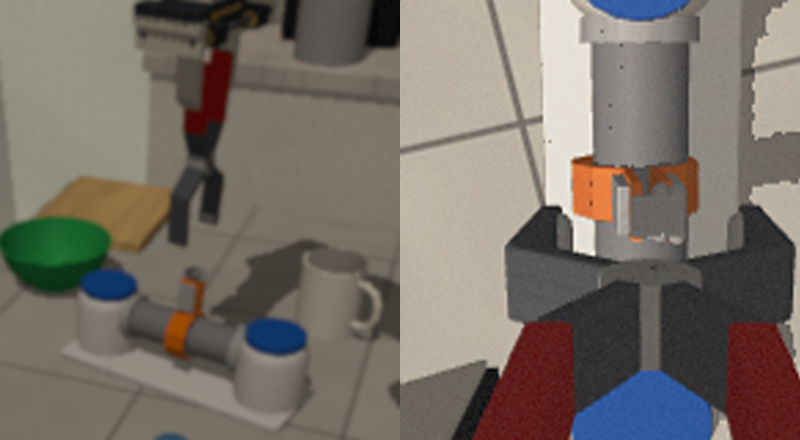

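The clip is shut: ears 28 mm over the pads (26–30 expected), with the catch over both at (650,205). Carrying the pliers back above the stand.

{"name": "step_arm", "arguments": {"plan": [[-0.28, -0.01, -0.04, 0, -0.04], [-0.28, -0.02, -0.09, 0, -0.09], [-0.28, -0.03, -0.14, 0, -0.13], [-0.28, -0.04, -0.19, 0, -0.17], [-0.28, -0.05, -0.24, 0, -0.21], [-0.28, -0.06, -0.29, 0, -0.25], [-0.28, -0.07, -0.34, 0, -0.29], [-0.28, -0.08, -0.39, 0, -0.33], [-0.28, -0.088, -0.43, 0, -0.356], [-0.28, -0.093, -0.46, 0, -0.356], [-0.28, -0.094, -0.471, 0, -0.356], [-0.28, -0.094, -0.471, 0.02, -0.356], [-0.28, -0.094, -0.471, 0.04, -0.356], [-0.28, -0.094, -0.471, 0.06, -0.356], [-0.28, -0.094, -0.471, 0.06, -0.356], [-0.28, -0.094, -0.471, 0.06, -0.356]]}}

```text
time: 18.62
tool_pos: [0.5821, 0.1968, 0.2833]
tool_rot: [3.141, -0.001, 0.134]
contact_force: [-0.1, 0.0, -2.1]
opening: 0.0586
grip_force: 3.5
```

```bash
cat > m5.py <<'E'
from h import *
go(.583,.1972,.3,.135)
a=.135; ex=np.array([np.cos(a),np.sin(a)]);ey=np.array([-np.sin(a),np.cos(a)])
for n in('wrist','side'):
    c=grab(n);W=pts(c);save(c,'pics/%s_r%d.png'%(n,int(observe()['time']*100)))
    q=W[...,:2]-[.5835,.197];X,Y,Z=q@ex,q@ey,W[...,2]
    h=cv2.cvtColor(c['img'],cv2.COLOR_RGB2HSV).astype(int)
    wood=(h[...,0]<18)&(h[...,0]>=4)&(h[...,1]>120)
    m=wood&(abs(Z-.084)<.005)&(abs(X)<.05)&(abs(Y)<.08)
    if m.sum()>5: print(n,'rim',m.sum(),'X',np.percentile(X[m],[2,98]).round(4),'Y',np.percentile(Y[m],[2,98]).round(4))
    for lo in np.arange(.09,.2,.01):
        k=~wood&(abs(X)<.03)&(abs(Y)<.06)&(Z>lo)&(Z<lo+.01)
        if k.sum()>5: print(n,'z%.2f'%lo,k.sum(),'X',np.percentile(X[k],[3,97]).round(4),'Y',np.percentile(Y[k],[3,97]).round(4))
E
python3 m5.py
```

```text
shift 0.0009 -0.0003 0.0021 twist -0.001 | pos [0.5821 0.1968 0.2833] rot [ 3.1413e+00 -8.0000e-04  1.3400e-01] F [-0.1  0.  -2.1] open 0.0586 3.5 t 18.62
wrist rim 772 X [-0.0011  0.0283] Y [-0.0534  0.0543]
wrist z0.13 152 X [-0.0014  0.0127] Y [-0.0361  0.0373]
wrist z0.14 104 X [0.0002 0.0124] Y [-0.0376  0.0393]
wrist z0.15 81 X [0.004  0.0122] Y [-0.0394  0.0403]
wrist z0.16 66 X [0.0069 0.0118] Y [-0.0411  0.0418]
wrist z0.17 61 X [0.0087 0.0117] Y [-0.0415  0.0419]
wrist z0.18 285 X [-0.0109  0.0113] Y [-0.0425  0.0433]
wrist z0.19 791 X [-0.0095  0.011 ] Y [-0.0379  0.0392]
wrist z0.20 537 X [-0.0013  0.0109] Y [-0.0247  0.0258]
side rim 403 X [-0.0273  0.026 ] Y [-0.0508  0.057 ]
side z0.12 6 X [-0.0082  0.009 ] Y [-0.0238  0.0416]
side z0.13 104 X [-0.0091  0.0127] Y [-0.0326  0.0428]
side z0.14 105 X [-0.0095  0.0116] Y [-0.0335  0.0432]
side z0.15 96 X [-0.01    0.0121] Y [-0.0338  0.0441]
side z0.16 100 X [-0.0101  0.0114] Y [-0.0345  0.0447]
side z0.17 93 X [-0.0108  0.0111] Y [-0.0392  0.0455]
side z0.18 94 X [-0.011   0.0117] Y [-0.0361  0.0462]
side z0.19 157 X [-0.0112  0.0112] Y [-0.0296  0.0423]
side z0.20 162 X [-0.0118  0.011 ] Y [-0.0137  0.0285]
```

The jaws are centred over the pocket to within 1 mm. Lowering.

{"name": "step_arm", "arguments": {"plan": [[-0.28, 0, 0, 0.025, 0], [-0.28, 0, 0, 0.05, 0], [-0.28, 0, 0, 0.075, 0], [-0.28, 0, 0, 0.095, 0], [-0.28, 0, 0, 0.11, 0], [-0.28, 0, 0, 0.117, 0], [-0.28, 0, 0, 0.117, 0], [-0.28, 0, 0, 0.117, 0]]}}

```text
time: 19.73
tool_pos: [0.582, 0.1973, 0.1662]
tool_rot: [3.141, -0.001, 0.135]
contact_force: [0.3, 0.1, -1.3]
opening: 0.0589
grip_force: 3.7
```

{"name": "step_arm", "arguments": {"plan": [[-0.28, 0, 0, 0.002, 0], [-0.28, 0, 0, 0.004, 0], [-0.28, 0, 0, 0.004, 0]]}}

```text
time: 20.1
tool_pos: [0.5829, 0.1976, 0.1636]
tool_rot: [-3.141, -0.004, 0.135]
contact_force: [0.3, -0.2, 5.6]
opening: 0.0586
grip_force: 4.7
```

Floor contact at the expected height. Releasing slowly, then rising.

{"name": "step_arm", "arguments": {"plan": [[-0.35, 0, 0, -0.001, 0], [-0.45, 0, 0, -0.001, 0], [-0.6, 0, 0, -0.001, 0], [-0.8, 0, 0, -0.001, 0], [-1, 0, 0, -0.001, 0], [-1, 0, 0, -0.001, 0], [-1, 0, 0, -0.001, 0], [-1, 0, 0, -0.03, 0], [-1, 0, 0, -0.07, 0], [-1, 0, 0, -0.12, 0], [-1, 0, 0, -0.16, 0], [-1, 0, 0, -0.18, 0], [-1, 0, 0, -0.18, 0]]}}

```text
time: 21.72
tool_pos: [0.5823, 0.1975, 0.3433]
tool_rot: [-3.141, -0.004, 0.135]
contact_force: [0.0, 0.2, -0.2]
opening: 0.0917
grip_force: 0.0
```

```bash
python3 m5.py | grep side
python3 - <<'E'
import cv2,glob,os,numpy as np
f=max(glob.glob('pics/side_r*.png'),key=os.path.getmtime);g=max(glob.glob('pics/wrist_r*.png'),key=os.path.getmtime)
cv2.imwrite('pics/fin.png',np.hstack([cv2.resize(cv2.imread(f),(400,300)),cv2.resize(cv2.imread(g),(400,300))]))
E
```

```text
side rim 383 X [-0.0275  0.0259] Y [-0.0498  0.0568]
side z0.09 87 X [-0.0137  0.0079] Y [-0.0081  0.0217]
side z0.10 65 X [-0.0142  0.0082] Y [-0.0057  0.0154]
side z0.11 65 X [-0.0137  0.0055] Y [-0.0128  0.0199]
side z0.12 67 X [-0.0133  0.0033] Y [-0.0191  0.0259]
side z0.13 82 X [-0.0136  0.005 ] Y [-0.0201  0.0321]
side z0.14 98 X [-0.0136  0.0074] Y [-0.0272  0.0331]
side z0.15 103 X [-0.0137  0.0093] Y [-0.0217  0.0339]
side z0.16 106 X [-0.0138  0.008 ] Y [-0.0227  0.0343]
side z0.17 126 X [-0.0136  0.0099] Y [-0.0218  0.0345]
side z0.18 122 X [-0.0136  0.009 ] Y [-0.0227  0.0349]
side z0.19 138 X [-0.0136  0.0091] Y [-0.0242  0.0361]
side z0.20 194 X [-0.0136  0.0089] Y [-0.0296  0.0365]
```

View pics/fin.png

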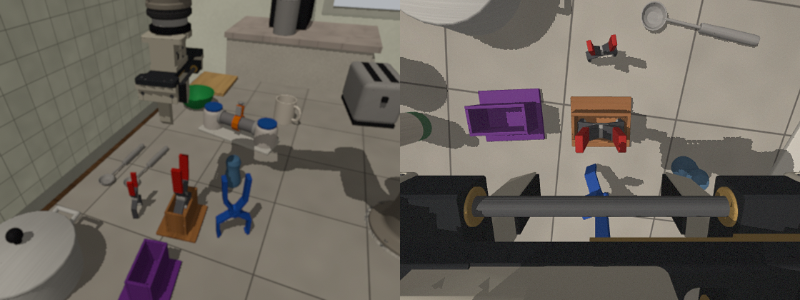

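The pliers stand upright in the wooden stand, at (180,180) in the side panel and (600,135) in the wrist panel. The clip is shut and nothing else has moved.

```bash
python3 -c "
from cell import *
print(hand_in())"
```

```text
the job is handed in; nothing more can be done
None
```

The clip appears clicked shut (ears about 28 mm over the pads, holding with the pliers off), the red-handled pliers are back upright in their wooden stand, nothing else was moved, and the job is handed in at about 22 s; the gripper read at most 25.8 N at the squeeze.

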